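Fasten the latch of the cool box

TASK

Fasten the cool box on the camp table: push its latch, which stands flipped up above the lid, over and down against the side of the box, then press its lower edge in until the hook snaps home beneath the keeper lip and the latch stays flat against the box. Nothing is to be picked up: do not shove or lift the cool box, and leave the crockery, drinks and tongs around it and on it standing where they are.

Things in the scene. Friction and masses are not known exactly. Their poses are not given: they have to be found in the camera images.
- coolbox: Small hard cool box, cream with tan lid, packed, about 5 kg, loose on the table. Body 200 (x) x 290 (y) x 145 mm, lid 216 x 304 mm, its flat top at z = 178 mm. Origin: centre of its underside on the table, z up; its +x axis points out of the side with the latch, which faces away from the robot, turned up to 0.45 rad. Lid face at x = +108 mm, body face at +100 mm.
- latch (a joint): Angle of the charcoal latch (rad): 0 = fastened, hanging down flat against the box, hook under the lip; 1.57 = straight out; 3.14 = straight up; 4.0 = leaning back over the lid. Starts 2.6 to 3.8. Stiff hinge: it stays where it is left. Pressed in, it meets the lip at about 0.2; from there it takes 8 to 11 N at the hook to ride over, and below about 0.08 it snaps to 0 and is held.
- latch_hinge (a point): Middle of the latch's hinge axis, at x = +116.5, y = 0, z = 182 mm of the cool box; the axis runs along the box's y. Fixed to the box (axes as the box's). The latch is a panel 64 mm wide along the axis, 5 mm thick, ending 70 mm from the axis.
- latch_pad (a point): Middle of the latch's outer face (orange grip ribs), where it is pressed: 50 mm from the hinge axis, the face 6.5 mm off the axis. Turns with the latch; its +x points out of the face: away from the box when fastened (face then at x = +123 mm of the box, this point at z = 132 mm), up when the latch sticks straight out, towards the robot when it stands up.
- latch_edge (a point): Middle of the rounded free edge of the latch (bead of 3.5 mm radius), 66 mm from the hinge axis; moves with the latch. When fastened it lies at x = +121, z = 116 mm of the cool box, 17 mm lower than the keeper lip. The hook is a 3 mm rib on the inner face, 53 mm from the axis.
- keeper_lip (a point): Rounded nose of the keeper lip, a springy cream tongue 60 mm wide (lip 4 mm radius) on the box below the lid, which gives up to 5 mm upwards (5 N per mm) as the hook passes, at x = +112, y = 0, z = 133 mm of the cool box; axes as the box's. The hook goes beneath it from outside.
- steel_cup: Steel cup 72 mm wide, 62 mm high, standing on the lid at the half away from the latch; origin: centre of its underside, z up. Leave it.
- can: Silver drink can with a plain red band, 66 mm wide, 115 mm high, on the table beyond the box, to the +y side of the latch; origin: centre of underside, z up. Leave it.
- tumbler: Glass tumbler, 68 mm wide, 95 mm high, on the table beyond the box, to the -y side of the latch; origin: centre of underside, z up. Leave it.
- tongs: Steel tongs with black tips, 240 mm long (along their x), 50 mm wide, 14 mm high, lying on the table beyond the box; origin: about the middle, on the table. Leave them.
- bottle: Green glass bottle, 62 mm wide, 215 mm high, on the table beside the box at its +y end; origin: centre of underside, z up. Leave it.
- bowl: White bowl, 120 mm wide, 48 mm high, beside the box at its -y end; origin: centre of underside, z up. Leave it.
- mug: Red enamel mug, 80 mm wide without its handle, 85 mm high, on the table near the tumbler, at the -y end of the box; origin: centre of underside, z up. Leave it.
There are look-alikes about, which are no part of the job. What is shaped like the tumbler but blue is not meant.

How it is judged:
By the outcome, as a careful person would: the job done as asked, in the order asked, and still so for the second after the job is handed in, with the robot touching nothing.
It also fails if it takes over 38 s, if anything falls off the work surface, if the arm or the gripper's body presses on something with over 40 N, if the wrist force passes 120 N, or if a joint passes its speed limit or range.

ROBOT

A 7-joint arm with a two-finger parallel gripper is mounted at the origin on the work surface. World frame = base frame: x ahead of the robot, y to its left, z up, the work surface at z = 0. Lengths are in mm, angles in rad, forces in N, time in s.
With the tool pointing down it reaches from about 400 to 875 mm from the base axis. Payload 19.3 kg.
Tool frame: the origin (TCP) lies at the very end of the fingers, on their centre line; the grasp point (between the pads) lies 19 mm behind it (grip_point_offset is the z of the grasp point in the tool frame, in mm); z points along the fingers, x is the direction in which the jaws open and shut, and the axes are right-handed (so a half turn about z gives the same grasp; the last joint's range is limited). The gripper opens to 85 mm and grips with 20 to 120 N. Pads are 22 mm wide; open, the fingers measure 114 mm over their backs; the gripper's body (76 mm by 85 mm) begins 54 mm behind the grasp point. The pads swing forward as they close: fully open they stand 13 mm farther back than shut.
Start: joints at [1.097, 0.521, -0.036, 1.599, 0.021, 1.021, -0.113], TCP at [245.544, -574.737, 231.291] pointing down, gripper open.
Joint ranges: [-2.91, 2.91], [-0.3, 2.13], [-1.5, 1.42], [0.17, 2.43], [-1.26, 4.41], [0.16, 1.93], [-2.52, 2.52]. Speed limits (rad/s): [1.89, 1.89, 2.39, 2.39, 3.01, 3.01, 3.01].

INTERFACE

Orientations are given as a 3x3 rotation matrix whose columns are the frame's x, y, z axes.
In Python, from workcell import movep, movel, goto_joints, open_gripper, clamp, wait, inverse_kinematics, read_state, camera, PlanningError, finish_job, grip_point_offset gives the robot as it stands. Calls block until the motion is done:
- movep(position, orientation): joint-space move of the TCP to a pose.
- movel(position, frame=None, max_speed=150, guard=None): straight line of the TCP; frame=None keeps the orientation; max_speed is the mean speed in mm/s. With guard (N) it stops when the force on the tool has changed by that much, and returns True; else False.
- goto_joints(angles): joint-space move.
- open_gripper() and clamp(): open the fingers fully, or close them until they stop; the grip force is fixed at half the most.
- wait(seconds).
- inverse_kinematics(position, orientation): joint angles nearest the present ones, or None.
- read_state(): the state.
- camera(name): name is "side" or "top"; returns a dict with "image" (400x640x3 uint8, blue, green, red), "range_z" (400x640 float32, mm along the optical axis (not along the pixel's ray), 0 where there is no reading), "fx", "fy", "cx", "cy" (pixels), "dist_coeffs" ([k1, k2, p1, p2, k3] as OpenCV has them; the pictures are not rectified), "cam_to_world" (4x4, takes a point from camera to world coordinates). Camera axes: x right, y up, looking along -z (the intrinsics and any distortion apply to the point x, -y, -z); pixel columns grow to the right and rows downward; lengths in mm; the calibration is good to about 2 mm. A picture is of the moment at which its call begins.
A pose or a line that the arm cannot do raises PlanningError and nothing moves.
- finish_job(): hands the job in, once; it reports no verdict.
The state is a dict: "time": time; "qpos": joint angles; "qvel": joint speeds; "joint_efforts": joint torques, N m; "eef_pos": TCP position; "tool_rot": TCP orientation; "ft_force": force on the tool from outside, world axes, zero at the start; "torque": the same for the moment, N m; "finger_gap": finger opening in mm.
Only numpy, scipy, OpenCV 4.12 (cv2) and the standard library are available. Lean on these libraries where they do the work, as an engineer would, in place of code of your own. Each camera call takes 0.05 s, during which the arm holds its last target.

## Working session

There is one attempt and no reset: what is moved stays moved. The work goes in short steps, each a Python script; the robot and the scene stay as the last script left them, time stands still between calls to the robot, and variables do not carry over. Pictures are saved under pics/ and viewed, and the job is handed in when it is done.

```bash
mkdir -p pics; ls; python3 - <<'E'
from workcell import *
import cv2,numpy as np,pickle
for n in ("side","top"):
    c=camera(n); pickle.dump(c,open(f"{n}0.pkl","wb")); cv2.imwrite(f"pics/{n}0.png",c["image"])
    print(n,c["fx"],c["fy"],c["cx"],c["cy"],c["dist_coeffs"],np.round(c["cam_to_world"],3).tolist())
s=read_state();print(s["time"],s["eef_pos"],s["tool_rot"],s["finger_gap"],s["ft_force"],grip_point_offset)
E
```

```text
pics
side 454.05633993117175 454.05633993117175 323.75449442801175 194.13893006742373 [-0.1003325  0.         0.         0.         0.       ] [[-0.831, -0.294, 0.472, 1075.331], [0.555, -0.474, 0.684, 772.402], [0.023, 0.83, 0.557, 760.179], [0.0, 0.0, 0.0, 1.0]]
top 372.03172863043596 372.03172863043596 319.27843316244275 198.68072675888064 [-0.04046569  0.          0.          0.          0.        ] [[0.022, 0.983, -0.185, 357.858], [-1.0, 0.02, -0.011, -3.923], [-0.007, 0.185, 0.983, 1127.757], [0.0, 0.0, 0.0, 1.0]]
0.1 [ 245.41676332 -574.50506765  230.79595166] [[ 3.92878948e-01 -9.19590088e-01 -4.49232504e-04]
 [-9.19589670e-01 -3.92879199e-01  8.79559766e-04]
 [-9.85328550e-04  6.75490548e-05 -9.99999512e-01]] 85.15695089212275 [-0.29257062  0.39183593 -0.24287721] -18.700000000000003
```

View pics/side0.png

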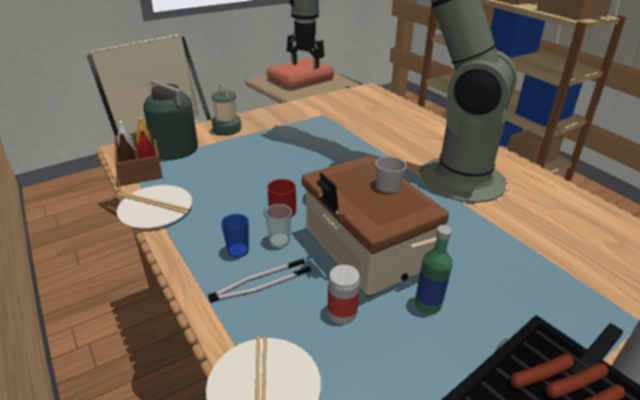

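View pics/top0.png

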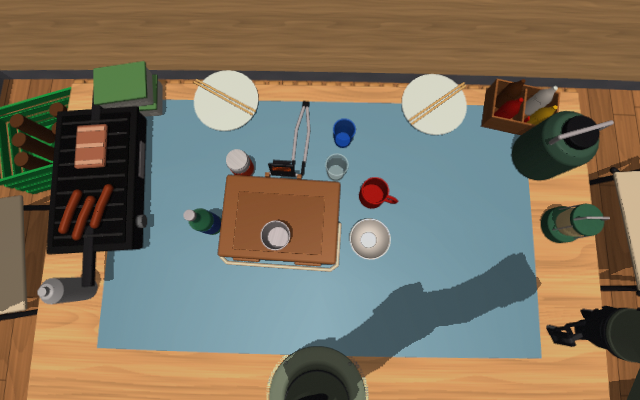

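The side view shows the latch standing up at about (327,192). The top view shows it at (283,168), with the can at (238,160), the clear tumbler at (337,165) and the tongs at (302,135). The blue tumbler look-alike is at (344,132). Next I'll measure these.

```bash
cat > h.py <<'E'
import cv2,numpy as np,pickle
def cloud(c):
    H,W=c["range_z"].shape
    u,v=np.meshgrid(np.arange(W),np.arange(H))
    K=np.array([[c["fx"],0,c["cx"]],[0,c["fy"],c["cy"]],[0,0,1]])
    p=cv2.undistortPoints(np.stack([u,v],-1).reshape(-1,1,2).astype(np.float64),K,np.array(c["dist_coeffs"])).reshape(H,W,2)
    z=c["range_z"].astype(float)
    P=np.stack([p[...,0]*z,-p[...,1]*z,-z,np.ones_like(z)],-1)
    Q=(P@np.array(c["cam_to_world"]).T)[...,:3]; Q[z<=0]=np.nan
    return Q
def project(c,X):
    T=np.linalg.inv(c["cam_to_world"]); p=(np.atleast_2d(X)@T[:3,:3].T)+T[:3,3]
    p=p*[1,-1,-1]
    K=np.array([[c["fx"],0,c["cx"]],[0,c["fy"],c["cy"]],[0,0,1]])
    return cv2.projectPoints(p,np.zeros(3),np.zeros(3),K,np.array(c["dist_coeffs"]))[0].reshape(-1,2)
E
python3 - <<'E'
from h import *
C={n:pickle.load(open(f"{n}0.pkl","rb")) for n in("top","side")}
for n,c in C.items():
    Q=cloud(c); z=Q[...,2]
    m=(np.abs(z-178)<8)&(Q[...,0]>300)&(Q[...,0]<800)&(abs(Q[...,1])<350)
    k,l,st,_=cv2.connectedComponentsWithStats(m.astype(np.uint8)); i=1+np.argmax(st[1:,4]); m=l==i
    pts=Q[m]; r=cv2.minAreaRect(pts[:,:2].astype(np.float32)); print(n,m.sum(),r,np.median(pts[:,2]))
    print(np.round(cv2.boxPoints(r),1).tolist())
cr=[]
c=C["top"];cr.append(cv2.resize(c["image"][120:280,200:400],(800,640))[:600])
cv2.imwrite("pics/topc.png",cr[0])
c=C["side"];cv2.imwrite("pics/sidec.png",cv2.resize(c["image"][140:340,220:470],(750,600),interpolation=cv2.INTER_CUBIC))
E
```

```text
top 9327 ((491.47808837890625, 108.49071502685547), (304.82293701171875, 230.14791870117188), 87.39450073242188) 178.66975046330288
[[369.6000061035156, -38.5], [599.5, -49.0], [613.4000244140625, 255.5], [383.5, 266.0]]
side 6035 ((490.8072509765625, 108.2730712890625), (305.39117431640625, 231.3064422607422), 87.05558013916016) 177.88633626816704
[[367.5, -38.29999923706055], [598.5, -50.20000076293945], [614.2000122070312, 254.8000030517578], [383.20001220703125, 266.70001220703125]]
```

```bash
python3 - <<'E'
from h import *
C={n:pickle.load(open(f"{n}0.pkl","rb")) for n in("top","side")}
Q=cloud(C["top"]);
for r in range(150,182,3): print(r,[tuple(np.round(Q[r,u]).astype(int)) if np.isfinite(Q[r,u,0]) else None for u in range(264,304,6)])
Q=cloud(C["side"]);print()
for r in range(172,216,4): print(r,[tuple(np.round(Q[r,u]).astype(int)) if np.isfinite(Q[r,u,0]) else None for u in range(312,346,4)])
E
```

```text
150 [(np.int64(723), np.int64(187), np.int64(1)), (np.int64(724), np.int64(169), np.int64(-1)), (np.int64(724), np.int64(149), np.int64(1)), (np.int64(724), np.int64(130), np.int64(2)), (np.int64(725), np.int64(111), np.int64(-2)), (np.int64(720), np.int64(91), np.int64(14)), (np.int64(725), np.int64(73), np.int64(2))]
153 [(np.int64(712), np.int64(186), np.int64(3)), (np.int64(713), np.int64(167), np.int64(3)), (np.int64(713), np.int64(148), np.int64(3)), (np.int64(714), np.int64(130), np.int64(2)), (np.int64(714), np.int64(111), np.int64(1)), (np.int64(711), np.int64(91), np.int64(12)), (np.int64(715), np.int64(73), np.int64(0))]
156 [(np.int64(703), np.int64(186), np.int64(0)), (np.int64(703), np.int64(167), np.int64(1)), (np.int64(704), np.int64(148), np.int64(1)), (np.int64(702), np.int64(129), np.int64(7)), (np.int64(704), np.int64(110), np.int64(3)), (np.int64(701), np.int64(90), np.int64(13)), (np.int64(706), np.int64(73), np.int64(-1))]
159 [(np.int64(693), np.int64(186), np.int64(1)), (np.int64(694), np.int64(167), np.int64(-1)), (np.int64(693), np.int64(147), np.int64(4)),
[... 6363 characters left out ...]
(np.int64(583), np.int64(62), np.int64(142)), (np.int64(589), np.int64(86), np.int64(159)), (np.int64(604), np.int64(122), np.int64(186)), (np.int64(600), np.int64(131), np.int64(190)), (np.int64(580), np.int64(120), np.int64(176)), (np.int64(574), np.int64(127), np.int64(178))]
212 [(np.int64(578), np.int64(3), np.int64(92)), (np.int64(579), np.int64(23), np.int64(105)), (np.int64(580), np.int64(41), np.int64(116)), (np.int64(579), np.int64(57), np.int64(126)), (np.int64(581), np.int64(75), np.int64(138)), (np.int64(590), np.int64(104), np.int64(159)), (np.int64(605), np.int64(139), np.int64(186)), (np.int64(597), np.int64(142), np.int64(185)), (np.int64(585), np.int64(141), np.int64(180))]
```

```bash
python3 - <<'E'
from h import *
from scipy.optimize import least_squares
C={n:pickle.load(open(f"{n}0.pkl","rb")) for n in("top","side")}
allp=[]
for n,c in C.items():
    Q=cloud(c).reshape(-1,3)
    Q=Q[np.isfinite(Q[:,0])]
    lid=Q[(abs(Q[:,2]-178)<5)&(Q[:,0]>350)&(Q[:,0]<620)&(abs(Q[:,1]-110)<180)]
    far=lid[(lid[:,1]<55)|(lid[:,1]>155)]
    r=cv2.minAreaRect(far[:,:2].astype(np.float32)); print(n,r)
    # side face below lid near latch side: body x=100 face
    for t in (-0.0514,):
        ct,st=np.cos(t),np.sin(t)
        o=np.array(r[0]); b=(Q[:,:2]-o)@np.array([[ct,-st],[st,ct]])
        l=(b[:,0]>80)&(b[:,0]<160)&(abs(b[:,1])<30)&(Q[:,2]>188)&(Q[:,2]<255)
        L=np.c_[b[l],Q[l,2]]
        print(len(L)); 
        for z0 in range(188,256,8):
            s=L[(L[:,2]>=z0)&(L[:,2]<z0+8)]
            if len(s): print(z0,len(s),np.round(np.percentile(s[:,0],[5,25,50,75,95]),1))
        f=(b[:,0]>90)&(b[:,0]<112)&(Q[:,2]>20)&(Q[:,2]<130)&(abs(b[:,1])<100)
        print("body face",f.sum(),np.median(b[f,0]) if f.sum() else 0)
        f=(b[:,0]>98)&(b[:,0]<115)&(Q[:,2]>158)&(Q[:,2]<172)&(abs(b[:,1])<100)
        print("lid face",f.sum(),np.median(b[f,0]) if f.sum() else 0)
        f=(b[:,0]>50)&(b[:,0]<118)&(Q[:,2]>182)&(abs(b[:,1])<60); print("latch y",np.percentile(b[l,1],[1,99]))
# objects: cup, can, tumbler tops
Q=cloud(C["top"])
for nm,(u,v) in dict(cup=(275,235),can=(236,157),tumb=(337,160),bottle=(190,215)).items():
    p=Q[v-12:v+12,u-14:u+14].reshape(-1,3);p=p[np.isfinite(p[:,0])];zt=np.percentile(p[:,2],97)
    s=p[p[:,2]>zt-8];print(nm,np.round([s.min(0),s.max(0)]).tolist())
E
```

```text
top ((484.2258605957031, 108.42657470703125), (303.83172607421875, 215.45025634765625), 87.2302474975586)
334
188 19 [111.8 112.  112.4 113.  113.2]
196 31 [111.1 112.5 113.1 113.6 114.5]
204 33 [113.2 114.  114.5 115.  115.5]
212 23 [115.1 115.3 115.7 116.1 116.4]
220 27 [115.9 116.1 116.6 117.3 118.2]
228 32 [116.4 117.  117.6 118.4 118.9]
236 96 [118.1 119.6 130.9 134.1 137.1]
244 61 [119.4 120.  121.8 123.6 125.3]
252 12 [120.  120.8 121.6 123.4 123.9]
body face 0 0
lid face 6 109.12519219732128
latch y [-29.4080943  29.2257114]
side ((482.9261474609375, 108.79257202148438), (305.0821228027344, 216.4738006591797), 87.27227020263672)
361
188 32 [114.1 115.4 116.  116.5 118. ]
196 39 [115.9 116.8 117.4 117.9 118.4]
204 30 [117.4 118.1 118.4 118.8 119.3]
212 16 [118.7 119.2 119.6 120.2 120.6]
220 14 [119.2 120.1 120.7 120.9 122.1]
228 48 [121.9 132.1 136.2 137.2 137.7]
236 112 [122.9 124.2 128.  132.7 136.3]
244 70 [120.4 122.7 123.7 124.9 125.7]
body face 1452 99.98879018487332
lid face 147 107.05001718956825
latch y [-28.99163209  29.40915417]
cup [[408.0, 78.0, 232.0], [464.0, 144.0, 244.0]]
can [[631.0, 217.0, 110.0], [688.0, 275.0, 121.0]]
tumb [[632.0, -73.0, 88.0], [688.0, -7.0, 99.0]]
bottle [[469.0, 318.0, 209.0], [497.0, 344.0, 220.0]]
```

View pics/topc.png

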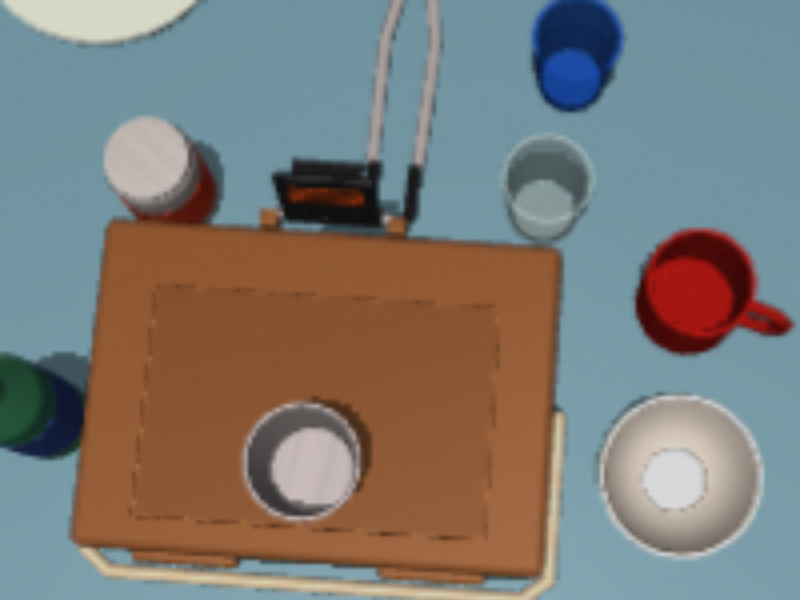

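View pics/sidec.png

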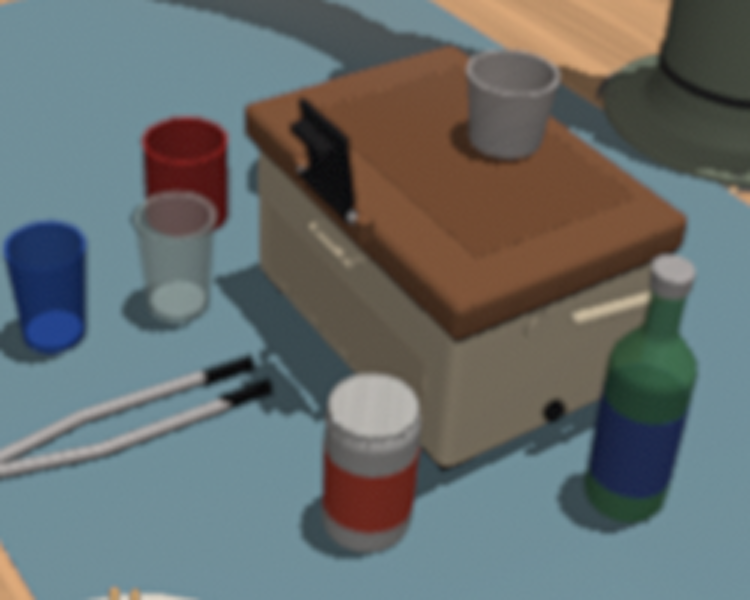

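```bash
cat >> h.py <<'E'
t=-0.048; O=np.array([483.6,108.6,0]); ex=np.array([np.cos(t),np.sin(t),0]); ey=np.array([-np.sin(t),np.cos(t),0]); Z=np.array([0,0,1.])
def W(x,z,y=0): return O+ex*x+ey*y+Z*z
def Rt(a,sg): 
    zt=-np.sin(a)*ex-np.cos(a)*Z; xt=sg*ey
    return np.stack([xt,np.cross(zt,xt),zt],1)
HX,HZ=116.5,182.
def cx_z(th,s=57,hw=11):
    """centre x and bottom z (box frame) of a vertical finger touching outer face at angle th"""
    d=np.array([np.sin(th),-np.cos(th)]); n=np.array([np.cos(th),np.sin(th)])
    P=np.array([HX,HZ])+s*d+6.5*n
    k=np.clip((1.57-th)/0.5,-1,1)
    cx=P[0]+hw*k
    # max face height over finger bottom
    xs=np.linspace(cx-hw,cx+hw,41)
    tt=(xs-HX-6.5*n[0])/d[0]; tt=np.clip(tt,0,70)
    z=HZ+6.5*n[1]+tt*d[1]
    if th>1.57: 
        return cx,(P[1])
    return cx,(z.max() if th>1.0 else P[1])
E
python3 - <<'E'
from workcell import *
from h import *
for sg in(1,-1):
    for a,x,z in [(0,70,330),(0,85,228),(0,150,190),(0,180,190),(0,165,130),(0.2,150,130),(0.3,150,124),(0.4,140,120)]:
        q=inverse_kinematics(W(x,z),Rt(a,sg)); print(sg,a,x,z,None if q is None else np.round(q,2))
for th in np.arange(3.0,.2,-.2): print(round(th,2),np.round(cx_z(th),1))
E
```

```text
1 0 70 330 [ 0.34  0.45 -0.9   1.6   0.36  1.26  0.9 ]
1 0 85 228 [ 0.31  0.58 -0.87  1.7   0.49  1.1   0.81]
1 0 150 190 [ 0.31  0.75 -0.92  1.56  0.63  1.15  0.78]
1 0 180 190 [ 0.3   0.8  -0.94  1.47  0.67  1.21  0.79]
1 0 165 130 [ 0.29  0.84 -0.88  1.56  0.7   1.09  0.75]
1 0.2 150 130 [ 0.27  0.92 -0.89  1.42  0.6   1.31  0.84]
1 0.3 150 124 [ 0.24  0.97 -0.87  1.32  0.55  1.41  0.89]
1 0.4 140 120 [ 0.22  1.01 -0.85  1.26  0.5   1.5   0.92]
-1 0 70 330 [ 0.1   0.37 -0.54  1.62  0.2   1.21 -2.09]
-1 0 85 228 [ 0.    0.47 -0.4   1.72  0.21  1.   -2.09]
-1 0 150 190 [-0.08  0.6  -0.26  1.58  0.17  0.98 -2.01]
-1 0 180 190 [-0.1   0.64 -0.22  1.5   0.16  1.02 -1.98]
-1 0 165 130 [-0.13  0.69 -0.17  1.59  0.14  0.88 -1.98]
-1 0.2 150 130 [-0.13  0.77 -0.16  1.44  0.06  1.13 -1.9 ]
-1 0.3 150 124 [-0.13  0.83 -0.14  1.35  0.02  1.26 -1.87]
-1 0.4 140 120 [-0.14  0.88 -0.12  1.29 -0.02  1.37 -1.85]
3.0 [107.1 239.3]
2.8 [118.5 237.9]
2.6 [129.3 234.2]
2.4 [139.2 228.4]
2.2 [147.8 220.8]
2.0 [156.2 211.6]
1.8 [165.5 201.3]
1.6 [172.6 190.2]
1.4 [177.5 180. ]
1.2 [180.1 168.5]
1.0 [179.  156.7]
0.8 [172.9 147. ]
0.6 [165.  138.6]
0.4 [155.7 132. ]
```

Box centre comes out at (483.6, 108.6) with yaw -0.048, the latch at about 3.0 rad, and lid and body sizes match the spec. The charcoal panel at top-view pixel (283,168) with the orange ribs is the latch. The black tong tips at about (295-305,165) and the blue tumbler are not.

```bash
python3 - <<'E'
from workcell import *
from h import *
def st(m):
    s=read_state();print(m,round(s["time"],2),np.round(s["eef_pos"]),"F",np.round(s["ft_force"],1),"gap",round(s["finger_gap"],1))
clamp(); st("clamp")
p=read_state()["eef_pos"]; movel([p[0],p[1],330],max_speed=250); st("up")
movep(W(70,330),Rt(0,-1)); st("over")
movel(W(85,239),max_speed=150); st("down")
for n in("side","top"):
    c=camera(n); cv2.imwrite(f"pics/{n}1.png",c["image"][100:300,180:480] if n=="side" else c["image"][100:300,180:400])
E
```

```text
clamp 0.87 [ 246. -575.  231.] F [ 0.1  0.7 -0.6] gap 0.1
up 1.41 [ 246. -575.  330.] F [-0.4  0.5  0. ] gap -0.0
over 4.05 [554. 105. 330.] F [ 0.3  0.3 -0.8] gap -0.1
down 4.82 [569. 105. 240.] F [0.4 0.2 1.9] gap -0.0
```

View pics/side1.png

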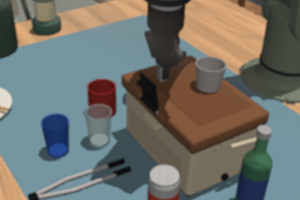

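View pics/top1.png

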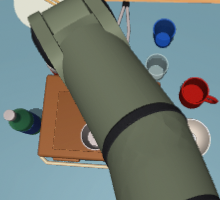

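The closed fingers hang behind the latch, at about (160,72) in the side crop, clear of the cup at (208,75). Next I'll sweep the latch over.

```bash
python3 - <<'E'
from workcell import *
from h import *
def st(m):
    s=read_state();print(m,round(s["time"],2),np.round(s["eef_pos"]),"F",np.round(s["ft_force"],1))
for th in (2.8,2.5,2.2,1.9,1.6):
    x,z=cx_z(th); g=movel(W(x,z),max_speed=110,guard=30); st((th,g))
    if g: break
c=camera("side"); cv2.imwrite("pics/side2.png",cv2.resize(c["image"][120:320,220:470],(750,600)))
E
```

```text
(2.8, False) 5.38 [602. 103. 238.] F [-1.1 -0.7 -0.3]
(2.5, False) 5.68 [617. 102. 231.] F [-0.2  0.4 -0.1]
(2.2, False) 5.99 [631. 101. 220.] F [-0.2 -0.5 -0.2]
(1.9, False) 6.32 [644. 101. 206.] F [-0.3  0.7  0.5]
(1.6, False) 6.65 [656. 100. 190.] F [-0.5  0.7 -0.2]
```

View pics/side2.png

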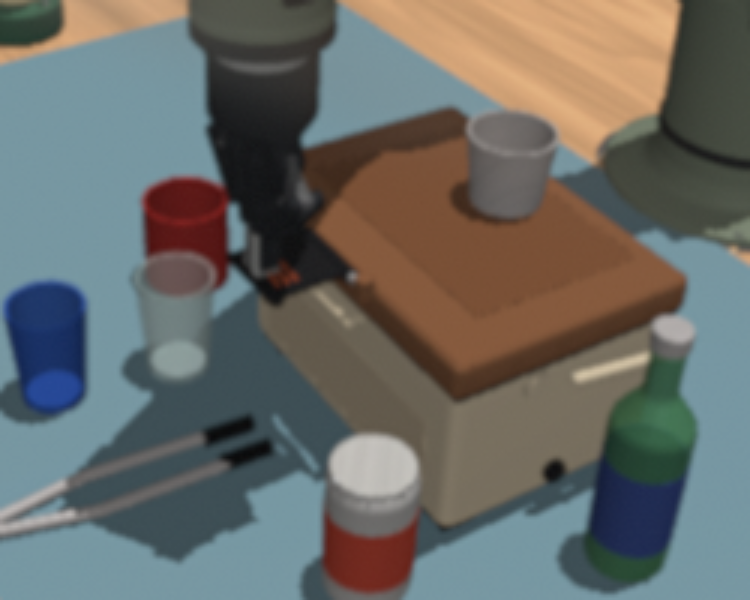

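The latch is now roughly straight out, with its ribs at (285,270) under the fingertips. I'll keep sweeping downward.

```bash
python3 - <<'E'
from workcell import *
from h import *
def st(m):
    s=read_state();print(m,round(s["time"],2),np.round(s["eef_pos"]),"F",np.round(s["ft_force"],1))
for th in (1.4,1.2,1.0,.8,.6,.45):
    x,z=cx_z(th); g=movel(W(x,z),max_speed=100,guard=25); st((th,g))
    if g: break
c=camera("side"); cv2.imwrite("pics/side3.png",cv2.resize(c["image"][120:320,220:470],(750,600)))
E
```

```text
(1.4, False) 6.97 [661. 100. 180.] F [-0.7  0.3  0.4]
(1.2, False) 7.23 [663. 100. 168.] F [0.6 0.3 1.2]
(1.0, False) 7.5 [662. 100. 157.] F [-0.2  0.3 -0.3]
(0.8, False) 7.77 [656. 100. 147.] F [ 0.2 -0.6  0.3]
(0.6, False) 8.03 [648. 101. 139.] F [1.  0.2 0.4]
(0.45, False) 8.28 [642. 101. 134.] F [-0.4  0.1  0.4]
```

View pics/side3.png

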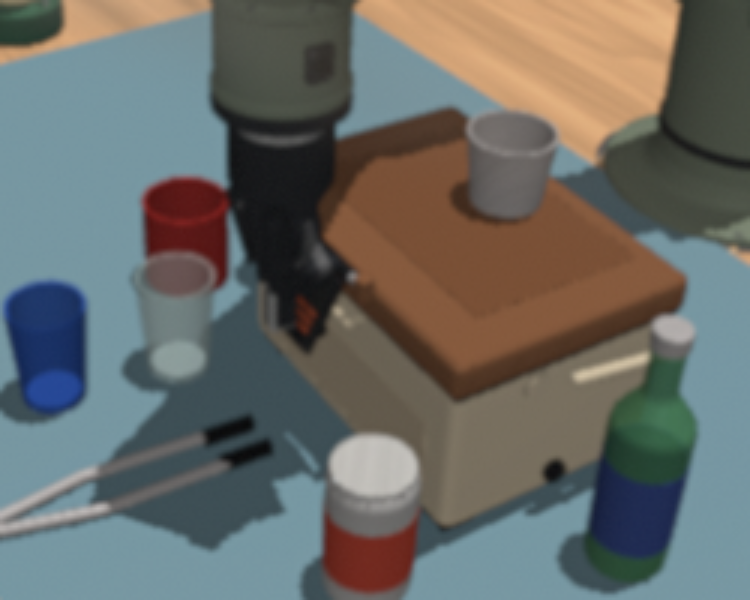

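```bash
python3 - <<'E'
from workcell import *
from h import *
def st(m):
    s=read_state();f=s["ft_force"];p=np.array(s["eef_pos"])-O;print(m,round(s["time"],2),"boxx",round(float(p@ex),1),"z",round(float(p[2]),1),"F",np.round(f,1),"Fx",round(float(np.dot(f,ex)),1))
movel(W(185,140),max_speed=150)
movel(W(185,117),frame=Rt(.3,-1),max_speed=100); st("tilted")
movel(W(160,117),max_speed=100,guard=15); st("near")
for x in (152,148,145,143,141,139,137,135.5,134):
    g=movel(W(x,117),max_speed=30,guard=20); st((x,g))
    if g: break
c=camera("side"); cv2.imwrite("pics/side4.png",cv2.resize(c["image"][120:320,220:470],(750,600)))
E
```

```text
tilted 9.14 boxx 184.6 z 116.1 F [-0.4  0.2 -0.2] Fx -0.4
near 9.54 boxx 160.3 z 118.3 F [ 0.6  1.1 -0.3] Fx 0.5
(152, False) 9.96 boxx 152.0 z 117.0 F [-0.4  0.   0.2] Fx -0.4
(148, False) 10.24 boxx 147.9 z 117.0 F [ 0.2 -0.1 -0.5] Fx 0.2
(145, False) 10.49 boxx 145.0 z 117.1 F [0.9 0.3 0.1] Fx 0.9
(143, False) 10.74 boxx 143.1 z 117.1 F [ 2.4  0.6 -0.7] Fx 2.3
(141, False) 10.99 boxx 141.1 z 117.0 F [ 3.7 -0.2 -0.8] Fx 3.7
(139, False) 11.24 boxx 138.8 z 116.9 F [ 2.6  0.3 -1.1] Fx 2.6
(137, False) 11.49 boxx 136.6 z 117.0 F [-0.1  0.4 -0.5] Fx -0.1
(135.5, False) 11.74 boxx 135.4 z 117.0 F [ 0.4  0.1 -0.1] Fx 0.4
(134, False) 11.99 boxx 133.9 z 117.0 F [-0.2 -0.3  0.3] Fx -0.2
```

View pics/side4.png

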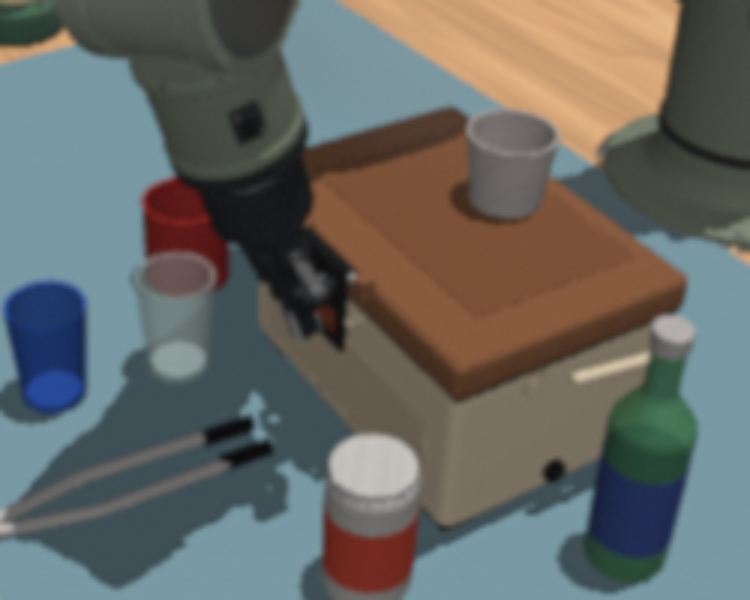

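Force built up and then fell away at about 137, which looks like a snap. I'll press on gently to find the hard stop.

```bash
python3 - <<'E'
from workcell import *
from h import *
def st(m):
    s=read_state();f=s["ft_force"];p=np.array(s["eef_pos"])-O;print(m,round(s["time"],2),"boxx",round(float(p@ex),1),"z",round(float(p[2]),1),"Fx",round(float(np.dot(f,ex)),1))
for x in (133,132,131,130,129):
    g=movel(W(x,117),max_speed=20,guard=9); st((x,g))
    if g or np.dot(read_state()["ft_force"],ex)>8: break
movel(W(180,125),max_speed=150); movel(W(190,260),max_speed=250)
movel(W(215,300)+ey*-220,max_speed=250);st("away")
for n in("side","top"):
    c=camera(n); pickle.dump(c,open(f"{n}5.pkl","wb"))
    im=c["image"]; cv2.imwrite(f"pics/{n}5.png",cv2.resize(im[140:320,240:440] if n=="side" else im[100:280,180:400],None,fx=3.3,fy=3.3,interpolation=cv2.INTER_CUBIC))
E
```

```text
(133, False) 12.29 boxx 133.0 z 117.0 Fx -0.8
(132, False) 12.54 boxx 131.9 z 117.0 Fx 0.9
(131, False) 12.79 boxx 131.4 z 117.1 Fx 4.8
(130, False) 13.04 boxx 131.1 z 117.1 Fx 8.5
away 15.28 boxx 214.8 z 299.6 Fx 0.2
```

View pics/side5.png

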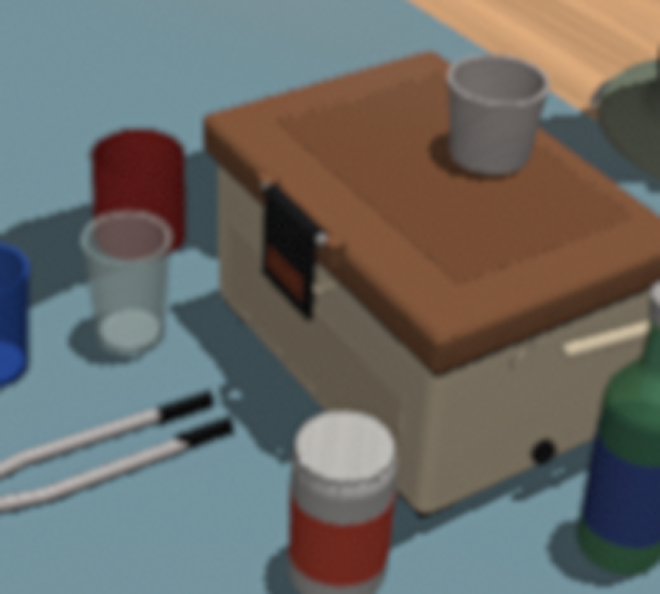

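View pics/top5.png

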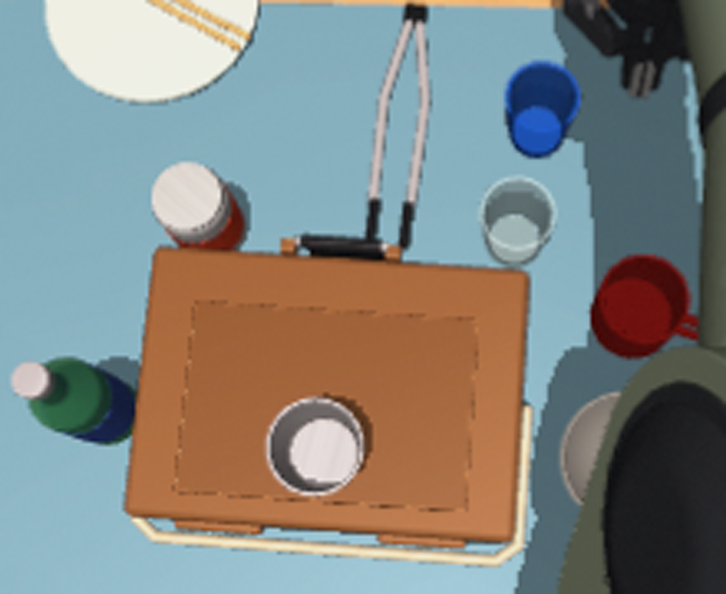

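The latch hangs flat at about (290,250) in the side crop, and the surrounding objects look in place. A numeric check of the latch angle and of any shift follows.

```bash
python3 - <<'E'
from h import *
for k in("0","5"):
  for n in("top","side"):
    Q=cloud(pickle.load(open(f"{n}{k}.pkl","rb"))).reshape(-1,3);Q=Q[np.isfinite(Q[:,0])]
    lid=Q[(abs(Q[:,2]-178)<5)&(Q[:,0]>350)&(Q[:,0]<620)&(abs(Q[:,1]-110)<180)]
    far=lid[(lid[:,1]<55)|(lid[:,1]>155)]
    print(k,n,cv2.minAreaRect(far[:,:2].astype(np.float32)))
    if n=="top" and k=="5":pass
c=pickle.load(open("side5.pkl","rb"));Q=cloud(c).reshape(-1,3);Q=Q[np.isfinite(Q[:,0])]
d=Q-O;bx,by=d@ex,d@ey
m=(abs(by)<24)&(bx>104)&(bx<150)&(Q[:,2]>112)&(Q[:,2]<178)
p=np.polyfit(Q[m,2],bx[m],1);print(m.sum(),"slope",-p[0],"x at z132",np.polyval(p,132),[(z,round(float(np.median(bx[m&(abs(Q[:,2]-z)<4)])),1)) for z in(118,130,142,154,166)])
a=pickle.load(open("side0.pkl","rb"));diff=cv2.absdiff(a["image"],c["image"]).max(2);cv2.imwrite("pics/diff.png",diff)
E
```

```text
0 top ((484.2258605957031, 108.42657470703125), (303.83172607421875, 215.45025634765625), 87.2302474975586)
0 side ((482.9261474609375, 108.79257202148438), (305.0821228027344, 216.4738006591797), 87.27227020263672)
5 top ((484.09039306640625, 108.34742736816406), (303.5596618652344, 215.2731475830078), 87.32825469970703)
5 side ((482.48907470703125, 109.11064147949219), (304.7631530761719, 217.2805938720703), 87.2380599975586)
299 slope 0.01594750612785891 x at z132 120.89996450374528 [(118, 122.0), (130, 121.8), (142, 121.8), (154, 121.0), (166, 121.5)]
```

View pics/diff.png

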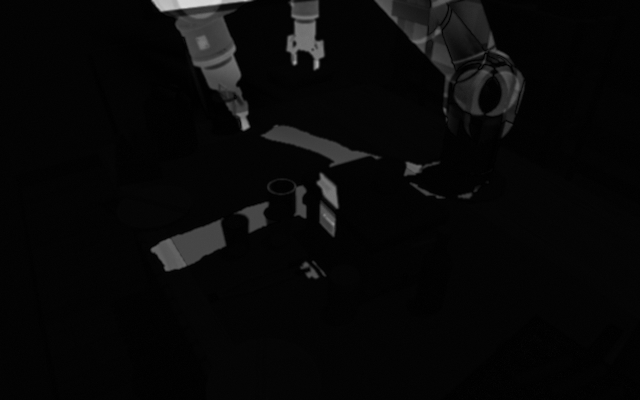

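The latch reads flat, with a tilt of about 0.02 rad and its face at 121-122 mm against the nominal 123. The box moved by less than 0.5 mm, which is within noise. The difference image shows only the arm, its shadow and the latch.

```bash
python3 -c "
from workcell import *
print(read_state()['time']); print(finish_job())"
```

```text
15.375
the job is handed in; nothing more can be done
None
```

The cool box is fastened and the job is handed in, at 15.4 s of the 38 s allowed. I swept the latch from about 3.0 rad over and down with closed fingers. Then, with the tool tilted, I pressed its lower edge in: the force rose to about 4 N in the readings, fell to zero as the hook went in, then met a firm stop at about 8 N.

**Last checks:**
- **Latch:** it stayed flat after release, with a tilt of about 0.02 rad and its face at 121–122 mm against the nominal 123.
- **Box:** it shifted by less than 0.5 mm, which is within measurement noise.
- **Everything else:** the side view's before/after difference shows only the latch, the arm and its shadow. A faint ring at the red mug's rim I took for that shadow. The arm covers part of the bowl in the last top picture.
- **Disagreement:** the peak force I read was below the stated 8–11 N at the hook. I think the readings between steps missed the peak. The drop in force, the hard stop and the flat latch all point to it having snapped home.

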